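Lock the pressure curing unit and start programme 4-1

ROBOT

A 6-joint arm with a two-finger parallel gripper is mounted at the origin on the work surface. World frame = base frame: x ahead of the robot, y to its left, z up, the work surface at z = 0. Lengths are in m, angles in rad, forces in N, time in s.
With the tool pointing down it reaches from about 0.25 to 0.8 m from the base axis. Payload 8.5 kg.
Tool frame: the origin (TCP) lies between the finger pads; the fingertips stand 8 mm ahead of it and the grasp point (between the pads) lies 11 mm behind it; z points along the fingers, y is the line along which they close (so a half turn about z gives the same grasp; the last joint's range is limited). The gripper opens to 85 mm and grips with 20 to 120 N. Pads are 22 mm wide; open, the fingers measure 114 mm over their backs; the gripper's body (76 mm by 85 mm) begins 54 mm behind the grasp point. The pads swing forward as they close: fully open they stand 13 mm farther back than shut.
Start: joints at [1.323, 0.238, -0.013, 1.319, 0, 1.571], TCP at [0.129, 0.509, 0.239] pointing down, gripper open.
Joint ranges: [-2.66, 2.66], [-1.03, 1.9], [-1.14, 1.46], [-1.82, 2.27], [-1.45, 1.34], [-3.14, 3.14]. Speed limits (rad/s): [2.22, 2.22, 2.79, 3.14, 3.14, 3.14].

INTERFACE

Orientations are given as a unit quaternion [x, y, z, w].
In Python, from rig import ctrl gives the robot as it stands. The module is installed in compiled form; this text tells all that it offers.
- The arm moves only by the shell command python3 -m inch 'ROWS' [FORCE]. ROWS is a JSON object of lists of equal length, an entry for each row: "delta_rot": the turn, a rotation vector about the tool's x, y, z scaled (see below), a list of three; "delta_pos": the shift along the tool's x, y, z scaled (see below), a list of three; "claw": the opening, from -1 (shut) to 1 (fully open). A call has 1 to 12 rows; each row shifts and turns the commanded pose from where the row before left it, along the tool's axes as they then stand; what a row does not reach is not made up. The controller multiplies each number of a shift by 150 mm and each number of a turn by pi/2 rad. A row lasts 1/8 s, in which the tool goes at most 62.5 mm and 10.7 degrees, less where a joint would pass 70% of its speed; a pose out of reach is approached as far as the arm can. A call with a number of a shift or a turn outside -1 to 1 is refused whole. A call with a gripper value outside its range is refused whole. The fingers move at their own pace and stop on an object; FORCE is the grip in N (left out, the last holds). Time passes only in rows, so rows that do not move let the fingers close. It gives the time, the measured TCP pose, the force, the opening and the grip force at its end, in the units of the state.
- ctrl.get_state(): the state, without advancing time (a new reading comes with each control period).
- ctrl.read_camera(name): name is "side" or "top"; returns the picture (480x640x3 uint8, red, green, blue); there is no depth.
- ctrl.get_calibration(name): a dict with "fx", "fy", "cx", "cy" (pixels), "k1" (the pictures are not rectified: a ray, as slopes to the right and down, at radius r is drawn at 1 + k1 r^2 times it, then the intrinsics apply), "position" and "attitude" of the camera in the world. Camera axes: x right, y down, z forward; pixel columns grow to the right and rows downward; lengths in m; the calibration is good to about 2 mm. A picture is of the moment at which its call begins. get_calibration takes no time and is no camera call.
- ctrl.close_job(): hands the job in; it is judged then, once.
The state is a dict: "time": time; "joints": joint angles; "joint_velocities": joint speeds; "effort": joint torques, N m; "tool_pos": TCP position; "ee_rot": TCP orientation; "force": force on the tool from outside, world axes, zero at the start; "ft_torque": the same for the moment, N m; "gripper_width": finger opening in m; "grip_force": force on a finger pad.
Only numpy, scipy, OpenCV 4.12 (cv2) and the standard library are available. Lean on these libraries where they do the work, as an engineer would, in place of code of your own. Each camera call takes 0.05 s, during which the arm holds its last target. There are 200 camera calls.

TASK

Close the lid of the pressure curing unit and secure it with the loose lock pin, pushed fully home through the fork and the lid's tongue. Then key in programme 4-1 and start it: press the four-pip key, then the one-pip key, then the round start key, each right down and let up again before the next. Press no other key, never press start on an unpinned lid, and leave the other things on the bench where they are.

Things in the scene. Friction and masses are not known exactly. Their poses are not given: they have to be found in the camera images.
- unit: Pressure curing unit, fixed: white housing 330 (x) x 385 (y) x 130 mm high. Steel vessel sunk in its left part (axis x 35, y 70 mm), key panel on its right (-y), pin fork in front of the vessel, lid hinge at the rear along y through x 170, y 70, z 163 mm. Origin: centre of the underside, on the bench; +x to its rear, away from the robot, +y to its left.
- lid (a joint): Hinge angle of the round aluminium lid (224 mm across, 0.8 kg), rad: 0 closed, growing as its front lifts. Starts ajar at 0.22 to 0.45 and stays where left (stiff hinge); 2 to 4 N down on the pad closes it; nothing latches it. Closed, its top parts (arch handle, gauge) stand up to 206 mm above the bench, 70 mm or more behind the pad's centre.
- lid_pad (a point): Centre of the flat top of the lid's front pad (56 x 46 mm), where the lid is pressed shut; it moves with the lid. With the lid closed it lies at x -63, y 70, z 179 mm of the unit's frame.
- fork (a point): Centre of the pin fork, on its hole axis (along y; axes as the unit's): unit frame x -120, y 70, z 165 mm. Two steel ears 8 mm thick, 36 mm wide, tops at 183 mm, 17 mm apart inside, 33 over all; the closed lid's 14 mm tongue lies between, holes in line. Holes 12 mm, chamfered. Beside the ears it is free down to the deck at 130 mm; the round lid starts 43 mm behind the axis.
- lock_pin: Loose steel lock pin, 50 to 90 g, lying on the bench left of the unit. Square knurled grip 18 x 18 mm from x = -42 to 0; round 10 mm shank from x = 0 to a tapered tip at x = +50 mm. Origin: at the shoulder between them, on the grip's underside, 9 mm below the axis; x to the tip, z up. Home, the shoulder meets the outer face of an ear; it may go in from either side.
- pin_mid (a point): Point on the pin's axis 16.5 mm ahead of the shoulder; it coincides with point fork when the pin is home.
- key_four_top (a point): Centre of the top of the key with four raised pips (24 mm square): near row, right. The pip keys form a two-by-two block: far row one (left), two (right); near row three (left), four (right); 50 mm apart left-right, 48 mm front-back. All key tops are 140 mm above the bench, 10 mm proud of the deck.
- key_one_top (a point): Centre of the top of the key with one raised pip (square, 24 mm): left column, far row.
- key_start_top (a point): Centre of the top of the start key, round, 34 mm, with a raised triangle: nearest row, left, in front of the three-pip key.
- key_four (a joint): Travel of the four-pip key, m: 0 up, 0.005 right down. All keys alike: spring return, 1.7 N to start moving, 4.7 N right down, moving straight down; a press counts from 3.5 mm.
- key_one (a joint): Travel of the one-pip key, m, as key_four.
- key_start (a joint): Travel of the start key, m, as key_four.
- key_two (a joint): Travel of the two-pip key (far row, right), not to be pressed.
- key_three (a joint): Travel of the three-pip key (near row, left), not to be pressed.
- key_stop (a joint): Travel of the stop key (square, 30 mm, raised square; nearest row, right, 50 mm from the start key), not to be pressed.
- stone_model: Loose: yellow dental stone model with a tooth arch, 55 x 48 x 32 mm, origin under its centre. Bystander, left of the unit, where a brass flask (100 mm across, 58 mm high, fixed) stands farther back.
- wax_plate: Loose: flat steel plate 75 x 55 x 6 mm with a crumb of wax, origin under its centre. Bystander, left of the unit, where a brass flask (100 mm across, 58 mm high, fixed) stands farther back.
- wax_knife: Loose: wax knife with wooden handle, 185 mm long along x, 16 mm thick, origin under the ferrule. Bystander, right of the unit.
- liquid_bottle: Loose: brown glass bottle, 60 mm across, 125 mm high, origin under its centre. Bystander, right front.

How it is judged:
On the way, in this order (a step that is already met when the one before it is completed fails the run):
1. the lid is closed (value of joint lid below 0.02 rad), for 0.2 s.
2. the lock pin is fully home through fork and tongue (value of joint lid below 0.02 rad and y of pin_mid in the frame of fork between -0.003 and 0.003 m and distance between pin_mid and fork below 0.006 m and angle between the x axis of lock_pin and the y axis of fork, either way round below 0.12 rad), for 0.2 s.
3. the four-pip key is right down, all other keys up (value of joint key_four above 0.0035 m and value of joint each of key_one, key_two, key_three, key_start, key_stop below 0.0015 m), for 0.04 s.
4. the one-pip key is right down, all other keys up (value of joint key_one above 0.0035 m and value of joint each of key_two, key_three, key_four, key_start, key_stop below 0.0015 m), for 0.04 s.
5. the start key is right down, all other keys up (value of joint key_start above 0.0035 m and value of joint each of key_one, key_two, key_three, key_four, key_stop below 0.0015 m), for 0.04 s.
At the end, for the whole second after the job is handed in: The lid is closed (within 0.02 rad), the lock pin rests fully home (shoulder within 3 mm of the ear, through both ears and the tongue, at rest and released), the keys have been pressed in the order four, one, start (at least 3.5 mm of their 5 mm, the others up), and all keys are up again (all of step 2 and linear speed of lock_pin below 0.01 m/s and value of joint each of key_one, key_two, key_three, key_four, key_start, key_stop below 0.001 m); the robot touches nothing.
It fails at once if a wrong key (two, three or stop) is pressed more than 2.5 mm (value of joint any of key_two, key_three, key_stop above 0.0025 m).
It fails at once if start is pressed while the lid is not closed and pinned (value of joint key_start above 0.0025 m and not (value of joint lid below 0.02 rad and (y of pin_mid in the frame of fork between -0.003 and 0.003 m and distance between pin_mid and fork below 0.006 m and angle between the x axis of lock_pin and the y axis of fork, either way round below 0.12 rad))).
It fails at once if another thing on the bench is moved by more than 30 mm (distance of any of stone_model, wax_plate, wax_knife, liquid_bottle from where it was at the start of the episode above 0.03 m).
It also fails if it takes over 59 s, if anything falls off the work surface, if the arm or the gripper's body presses on something with over 40 N, if the wrist force passes 120 N, or if a joint passes its speed limit or range.

## Working session

There is one attempt and no reset: what is moved stays moved. The work goes in short steps, Python scripts to look and compute and a shell command to move; the robot and the scene stay as the last step left them, time stands still between calls to the robot, and variables do not carry over. Pictures are saved under pics/ and viewed, at most 10 in all, crops included, and the job is handed in when it is done.

```bash
mkdir -p pics; python3 - <<'E'
from rig import ctrl
import cv2
for n in("top","side"):
    cv2.imwrite(f"pics/{n}0.png",ctrl.read_camera(n)[:,:,::-1]); print(n,ctrl.get_calibration(n))
print(ctrl.get_state())
E
```

```text
top {'fx': 576.5363979208896, 'fy': 576.5363979208896, 'cx': 313.85794772907667, 'cy': 227.53840444549596, 'k1': -0.09123213043835562, 'position': array([ 0.42487561, -0.0278886 ,  1.46865351]), 'attitude': array([-0.704545  ,  0.70792975, -0.02674576,  0.04167098])}
side {'fx': 440.2951533852749, 'fy': 440.2951533852749, 'cx': 315.5501690124775, 'cy': 243.48306726164424, 'k1': -0.00464807501169987, 'position': array([-0.20946679, -0.83254716,  0.8243141 ]), 'attitude': array([ 0.81770752, -0.31362988,  0.17258777, -0.45078174])}
{'time': 0.1, 'joints': array([ 1.32298386e+00,  2.38728325e-01, -1.41696983e-02,  1.31919913e+00,
        1.72428947e-05,  1.57081138e+00]), 'joint_velocities': array([ 0.00052641, -0.00103077,  0.00357633, -0.00128048, -0.00040335,
        0.00079316]), 'effort': array([ 1.36726772e-03, -5.39724684e+01,  3.46998847e+01,  1.34958472e-02,
        1.68382885e-04, -8.70200722e-06]), 'tool_pos': array([0.12867999, 0.50861131, 0.23873805]), 'ee_rot': array([ 1.23596873e-01,  9.92332298e-01, -6.44362938e-04, -8.89348192e-05]), 'force': array([ 0.79766325, -0.06723155, -0.52935572]), 'ft_torque': array([ 0.01887303, -0.03046102,  0.05284402]), 'grip_force': 0.0, 'gripper_width': 0.08509804794106848}
```

View pics/top0.png

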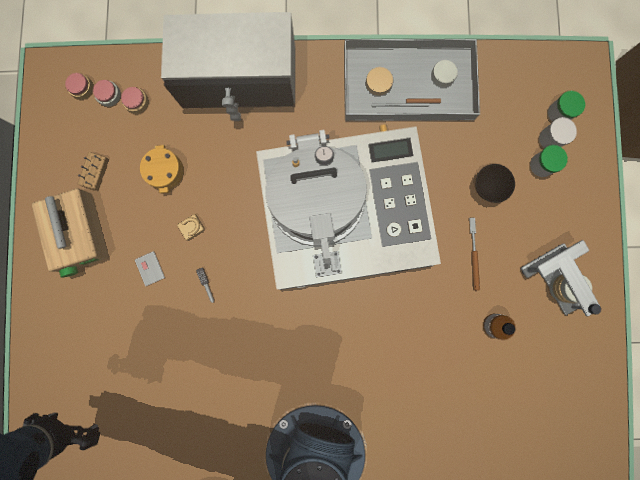

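View pics/side0.png

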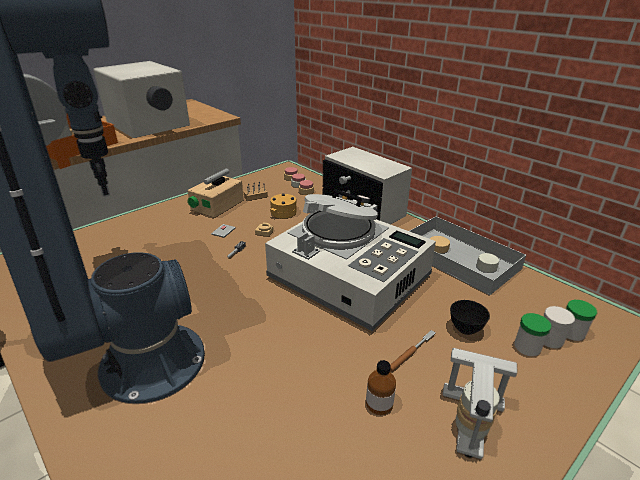

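The top view shows the unit at about (350,208), the pin at (205,285), the fork at (326,262), and the keys around (385–415, 180–230). Next I'll enlarge those areas.

```bash
cat > h.py <<'E'
import numpy as np,cv2
from scipy.spatial.transform import Rotation as R
from rig import ctrl
def ray(n,u,v):
    c=ctrl.get_calibration(n);K=np.array([[c['fx'],0,c['cx']],[0,c['fy'],c['cy']],[0,0,1.]])
    p=cv2.undistortPoints(np.array([[[u,v]]],float),K,np.array([c['k1'],0,0,0,0]))[0,0]
    return np.array(c['position']),R.from_quat(c['attitude']).apply([p[0],p[1],1])
def plane(n,u,v,z):
    o,d=ray(n,u,v);return o+d*(z-o[2])/d[2]
def proj(n,P):
    c=ctrl.get_calibration(n);q=R.from_quat(c['attitude']).inv().apply(np.array(P)-c['position'])
    a=q[:2]/q[2];a=a*(1+c['k1']*a@a);return np.array([c['fx']*a[0]+c['cx'],c['fy']*a[1]+c['cy']])
def tri(t,s):
    (o,d),(p,e)=ray('top',*t),ray('side',*s)
    k=np.linalg.lstsq(np.c_[d,-e],p-o,rcond=None)[0];a,b=o+k[0]*d,p+k[1]*e
    return (a+b)/2,np.linalg.norm(a-b)
E
python3 - <<'E'
import cv2,numpy as np
from h import *
t=cv2.imread('pics/top0.png');s=cv2.imread('pics/side0.png')
for x in (0,):print([plane('top',*p,.13).round(4) for p in [(257,150),(417,127),(440,265),(277,289)]])
a=cv2.resize(t[120:300,250:450],None,fx=4,fy=4,interpolation=cv2.INTER_CUBIC)[:600]
a=cv2.resize(t[122:297,250:450],(685,600),interpolation=cv2.INTER_CUBIC)
cv2.imwrite('pics/c1.png',a)
b=np.hstack([cv2.resize(t[260:310,185:235],(400,400),interpolation=cv2.INTER_CUBIC),cv2.resize(s[225:275,212:262],(400,400),interpolation=cv2.INTER_CUBIC)])
cv2.imwrite('pics/c2.png',b)
cv2.imwrite('pics/c3.png',cv2.resize(s[190:330,260:440],(771,600),interpolation=cv2.INTER_CUBIC))
E
```

```text
[array([0.7408, 0.1346, 0.13  ]), array([ 0.7937, -0.2461,  0.13  ]), array([ 0.466 , -0.2921,  0.13  ]), array([0.4124, 0.0861, 0.13  ])]
```

View pics/c1.png

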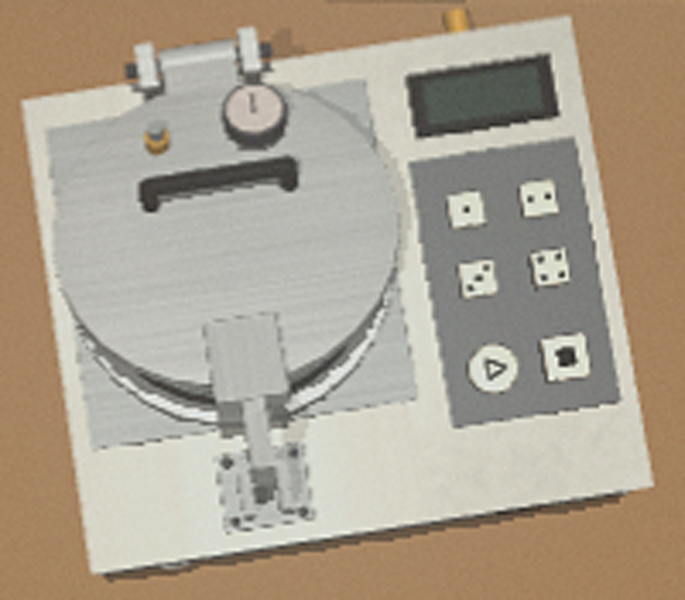

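View pics/c2.png

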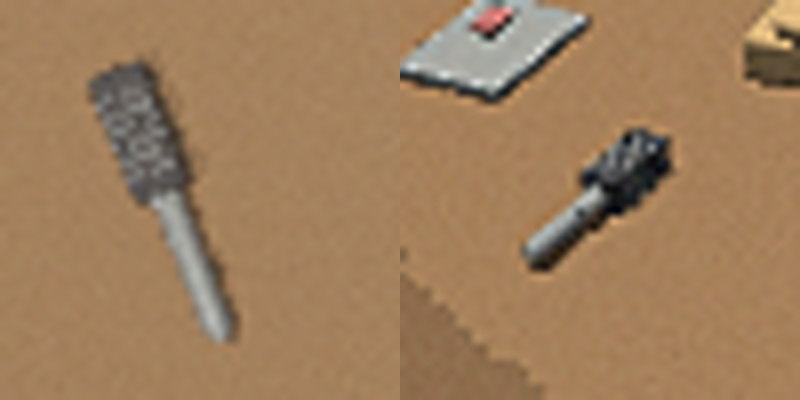

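View pics/c3.png

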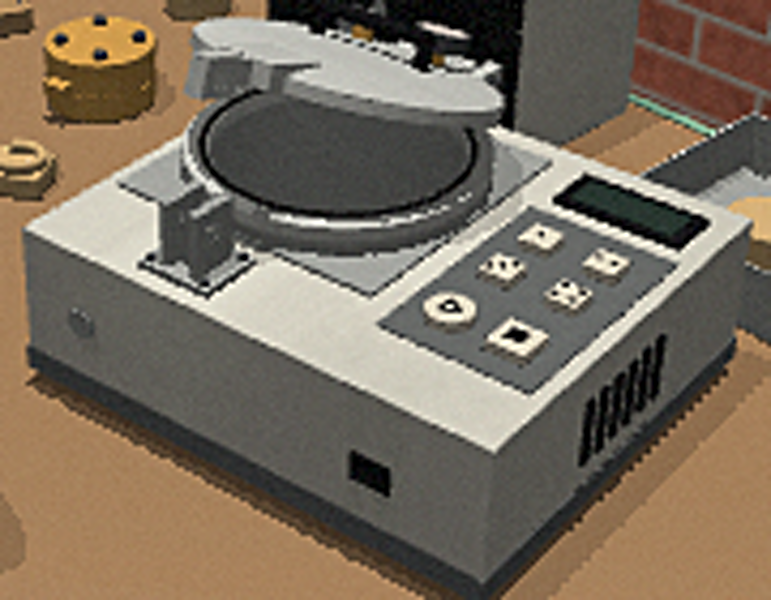

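The crops show all six keys, the deck corners, the open lid and the pin, whose tip points towards the robot (top view ≈(213,302)). Next I'll triangulate these points and fit the unit pose.

```bash
python3 - <<'E'
from h import *
from scipy.optimize import least_squares
np.set_printoptions(precision=4,suppress=True)
f=lambda p,s,o:((p[0]+.5)/s[0]-.5+o[0],(p[1]+.5)/s[1]-.5+o[1])
T=lambda p:f(p,(3.425,3.4286),(250,122)); S=lambda p:f(p,(4.2833,4.2857),(260,190))
tk=dict(one=(466,210),two=(539,199),three=(478,279),four=(550,267),start=(494,369),stop=(565,357),FL=(92,573),FR=(653,485),RR=(570,16))
sk=dict(one=(541,236),two=(607,263),three=(502,266),four=(568,293),start=(449,308),stop=(517,337),FL=(25,230),FR=(497,450),RR=(750,222))
P={}
for k in tk:
    P[k],e=tri(T(tk[k]),S(sk[k])); print(k,P[k],e,'plane',plane('top',*T(tk[k]),.13 if k[1].isupper() else .14)[:2])
tc=dict(FL=(92,573),FR=(653,485),RR=(570,16),RL=(22,100));m=dict(FL=(-.165,.1925),FR=(-.165,-.1925),RR=(.165,-.1925),RL=(.165,.1925))
obs=[('top',T(tc[k]),m[k]) for k in tc]+[('side',S(sk[k]),m[k]) for k in('FL','FR','RR')]
def pose(v,p,z):
    c,s=np.cos(v[2]),np.sin(v[2]);return np.array([v[0]+c*p[0]-s*p[1],v[1]+s*p[0]+c*p[1],z])
r=least_squares(lambda v:np.concatenate([proj(n,pose(v,p,.13))-q for n,q,p in obs]),[.6,-.08,.13]);v=r.x
print('unit',v,r.fun)
c,s=np.cos(v[2]),np.sin(v[2])
for k in list(P)[:6]: d=P[k][:2]-v[:2];print(k,'unitframe',c*d[0]+s*d[1],-s*d[0]+c*d[1])
print('fork',pose(v,(-.12,.07),.165),'pad',pose(v,(-.063,.07),.179), 'proj fork top', [(((proj('top',pose(v,(-.12,y),.183))-[250,122]+.5)*3.427)) for y in(.0535,.0865)],[(((proj('side',pose(v,(-.12,y),.183))-[260,190]+.5)*4.284)) for y in(.0535,.0865)])
A=lambda p:f(p,(8,8),(185,260));B=lambda p:f((p[0]-400,p[1]),(8,8),(212,225))
tip,e=tri(A((228,338)),B((535,255)));print('tip',tip,e)
for z in(.009,):
  print('tip',plane('top',*A((228,338)),z),'shoulder',plane('top',*A((164,196)),z),'end',plane('top',*A((122,70)),.014))
# grip top far-end in both
print('grip end top',tri(A((118,68)),B((640,133))))
E
```

```text
one [ 0.6583 -0.1688  0.1417] 0.0027628138153719243 plane [ 0.6576 -0.168 ]
two [ 0.6658 -0.2189  0.141 ] 0.003128458400756782 plane [ 0.6649 -0.2179]
three [ 0.6108 -0.176   0.142 ] 0.002436393300301436 plane [ 0.6102 -0.1753]
four [ 0.6188 -0.2251  0.1416] 0.002582027671562595 plane [ 0.6181 -0.2244]
start [ 0.5494 -0.1856  0.1418] 0.0020265318069025485 plane [ 0.5489 -0.1851]
stop [ 0.5579 -0.2344  0.1409] 0.0033937939477353637 plane [ 0.5567 -0.2333]
FL [0.4144 0.0861 0.1301] 0.00356019193938408 plane [0.413  0.0872]
FR [ 0.4718 -0.2939  0.1331] 0.004487794716161937 plane [ 0.4704 -0.2929]
RR [ 0.7953 -0.2439  0.1306] 0.0002453921569343771 plane [ 0.7954 -0.2439]
unit [ 0.6054 -0.0785  0.1519] [ 0.1903 -0.0976  0.3741 -0.4754 -0.043  -0.9098  0.0258 -0.2331 -1.0619
  0.0942 -1.1329  1.1256  0.374  -0.1043]
one unitframe 0.03858808712238317 -0.09723547812284433
two unitframe 0.03846769790988216 -0.14791612598914333
three unitframe -0.00944507426363712 -0.09713387243393937
four unitframe -0.008955640530668356 -0.14690464589201066
start unitframe -0.07153317344211521 -0.09737404229183916
stop unitframe -0.07060060361208641 -0.14685167037256114
fork [ 0.4762 -0.0275  0.165 ] pad [ 0.5326 -0.0189  0.179 ] proj fork top [array([286.8759, 471.8201]), array([236.7474, 479.7419])] [array([216.8275, 205.5957]), array([178.4975, 189.0511])]
tip [0.3807 0.257  0.013 ] 0.003406619892217758
tip [0.3792 0.2588 0.009 ] shoulder [0.424  0.2797 0.009 ] end [0.4639 0.2926 0.014 ]
grip end top (array([0.4625, 0.2937, 0.021 ]), np.float64(0.0044117513780920084))
```

```bash
python3 -m inch '{"delta_pos":[[0,0,-0.4],[-0.32,-0.248,-0.02],[-0.32,-0.248,-0.02],[-0.32,-0.248,-0.02],[-0.32,-0.248,-0.02],[-0.32,-0.248,-0.02],[-0.32,-0.248,-0.02],[-0.32,-0.248,-0.02],[-0.32,-0.248,-0.02],[-0.32,-0.248,-0.02],[-0.32,-0.248,-0.02],[-0.32,-0.248,-0.02]],"delta_rot":[[0,0,0],[0,0,0],[0,0,0],[0,0,0],[0,0,0],[0,0,0],[0,0,0],[0,0,0],[0,0,0],[0,0,0],[0,0,0],[0,0,0]],"claw":[-1,-1,-1,-1,-1,-1,-1,-1,-1,-1,-1,-1]}' 40
python3 -c "
from rig import ctrl
s=ctrl.get_state();print(s['joints'],s['tool_pos'],s['ee_rot'])"
```

```text
time: 1.6
tool_pos: [0.5411, -0.0192, 0.3322]
ee_rot: [0.124, 0.992, 0.0, -0.0]
force: [0.7, 1.0, 1.2]
gripper_width: 0.0002
grip_force: 0.0
[-3.54651883e-02  2.56380489e-01  2.46268346e-01  1.56092581e+00
  7.16809528e-05  2.12636614e-01] [ 0.5411368  -0.01917814  0.33218299] [ 1.23732987e-01  9.92315541e-01  2.50115350e-05 -1.23511109e-04]
```

```bash
python3 -m inch '{"delta_pos":[[0,0,0.2],[0,0,0.2],[0,0,0.067],[0.01,0,0.067],[0.01,0,0.067],[0.01,0,0.067],[0.01,0,0.067],[0.01,0,0.067],[0.01,0,0.067],[0,0,0.067],[0,0,0]],"delta_rot":[[0,0,0],[0,0,0],[0,0,0],[0,0,0],[0,0,0],[0,0,0],[0,0,0],[0,0,0],[0,0,0],[0,0,0],[0,0,0]],"claw":[-1,-1,-1,-1,-1,-1,-1,-1,-1,-1,-1]}'
```

```text
time: 2.98
tool_pos: [0.5311, -0.0149, 0.1908]
ee_rot: [0.124, 0.992, 0.0, -0.001]
force: [-0.3, -0.2, -0.5]
gripper_width: -0.0001
grip_force: 0.0
```

```bash
python3 -m inch '{"delta_pos":[[0,0,0.013],[0,0,0.013],[0,0,0.013],[0,0,0]],"delta_rot":[[0,0,0],[0,0,0],[0,0,0],[0,0,0]],"claw":[-1,-1,-1,-1]}'
```

```text
time: 3.48
tool_pos: [0.5316, -0.015, 0.187]
ee_rot: [0.124, 0.992, 0.0, 0.001]
force: [-4.3, 0.1, 9.8]
gripper_width: -0.0002
grip_force: 4.9
```

```bash
python3 -m inch '{"delta_pos":[[0,0,-0.333],[0,0,-0.333],[0.176,0.301,0],[0.176,0.301,0],[0.176,0.301,0],[0.176,0.301,0],[0.176,0.301,0],[0.176,0.301,0],[0,0,0.333],[0,0,0.333],[0,0,0.333],[0,0,0.2]],"delta_rot":[[0,0,0],[0,0,0],[0,0,0],[0,0,0],[0,0,0],[0,0,0],[0,0,0],[0,0,0],[0,0,-0.102],[0,0,-0.102],[0,0,-0.102],[0,0,-0.102]],"claw":[-1,-1,-1,0,0.2,0.2,0.2,0.2,0.2,0.2,0.2,0.2]}'
python3 - <<'E'
from h import *
t=ctrl.read_camera('top')[:,:,::-1];s=ctrl.read_camera('side')[:,:,::-1]
print(R.from_quat(ctrl.get_state()['ee_rot']).as_matrix().round(3),ctrl.get_state()['joints'])
cv2.imwrite('pics/t1.png',np.hstack([cv2.resize(t[240:320,160:240],(400,400)),cv2.resize(s[160:300,180:320],(400,400))]))
E
```

```text
time: 4.97
tool_pos: [0.4434, 0.2859, 0.1037]
ee_rot: [-0.198, 0.98, -0.0, -0.001]
force: [0.2, 0.5, 0.6]
gripper_width: 0.0513
grip_force: 0.0
[[-0.923 -0.385 -0.005]
 [-0.385  0.923 -0.003]
 [ 0.006 -0.001 -1.   ]] [ 5.72525274e-01  3.27323846e-01 -2.53244649e-01  9.95855129e-01
 -1.02008374e-04  1.77524669e-01]
```

View pics/t1.png

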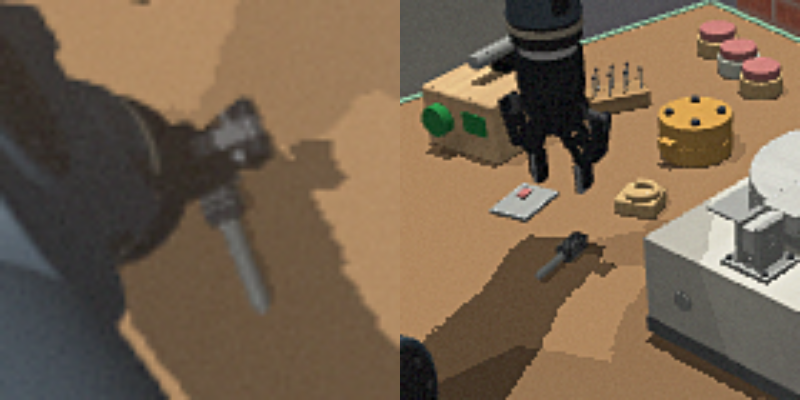

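The lid is shut, and the gripper is above the pin (tip at top-crop (262,305)), lined up with its axis. Descending to grasp.

```bash
python3 -m inch '{"delta_pos":[[0,0,0.2],[0,0,0.2],[0,0,0.15],[0,0,0.067],[0,0,0],[0,0,0],[0,0,0],[0,0,0],[0,0,0],[0,0,-0.1],[0,0,-0.2],[0,0,-0.2]],"delta_rot":[[0,0,0],[0,0,0],[0,0,0],[0,0,0],[0,0,0],[0,0,0],[0,0,0],[0,0,0],[0,0,0],[0,0,0],[0,0,0],[0,0,0]],"claw":[0.2,0.2,0.2,0.2,0.2,-1,-1,-1,-1,-1,-1,-1]}' 60
```

```text
time: 6.58
tool_pos: [0.4444, 0.2864, 0.0904]
ee_rot: [-0.195, 0.981, 0.0, 0.0]
force: [0.2, 0.4, 0.6]
gripper_width: 0.0162
grip_force: 58.8
```

```bash
python3 -m inch '{"delta_pos":[[0,0,-0.092],[0,0,-0.092],[0,0,-0.092],[0,0,-0.092],[0,0,-0.092],[0,0,-0.092],[0,0,-0.092],[0,0,-0.092],[0.363,0.027,0],[0.363,0.027,0],[0.363,0.027,0],[0.30,0.027,0]],"delta_rot":[[0,0,-0.106],[0,0,-0.106],[0,0,-0.106],[0,0,-0.106],[0,0,-0.106],[0,0,-0.106],[0,0,-0.106],[0,0,-0.106],[0,0,0],[0,0,0],[0,0,0],[0,0,0]],"claw":[-1,-1,-1,-1,-1,-1,-1,-1,-1,-1,-1,-1]}'
python3 - <<'E'
from h import *
t=ctrl.read_camera('top')[:,:,::-1];s=ctrl.read_camera('side')[:,:,::-1]
cv2.imwrite('pics/t2f.png',t);cv2.imwrite('pics/s2f.png',s)
print(R.from_quat(ctrl.get_state()['ee_rot']).as_matrix().round(3),ctrl.get_state()['joints'])
cv2.imwrite('pics/t2.png',np.hstack([cv2.resize(t[230:290,270:350],None,fx=5,fy=5,interpolation=cv2.INTER_CUBIC),cv2.resize(s[210:270,265:345],None,fx=5,fy=5,interpolation=cv2.INTER_CUBIC)]))
E
```

```text
time: 8.07
tool_pos: [0.4602, 0.0762, 0.2003]
ee_rot: [0.759, -0.651, 0.001, -0.0]
force: [0.3, -0.1, -0.7]
gripper_width: 0.016
grip_force: 58.8
[[ 0.15  -0.989  0.001]
 [-0.989 -0.15  -0.001]
 [ 0.001 -0.001 -1.   ]] [ 1.61450727e-01  1.54935315e-01 -2.22438482e-01  1.19238961e+00
 -1.06616344e-03 -1.55942606e+00]
```

View pics/t2.png

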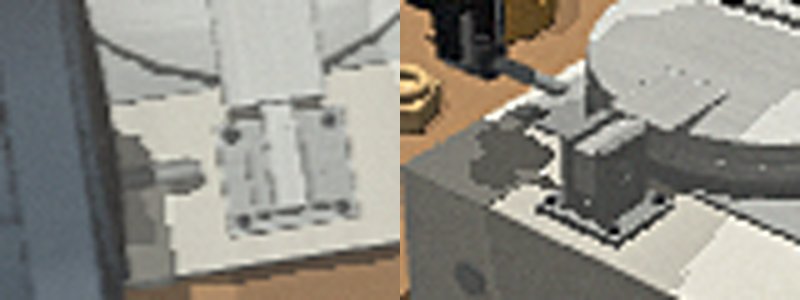

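Crop shows the pin's tip at (205,175), left of the fork (bolts around (291,172)). The shank looks slightly angled, so I'll check pixel values.

```bash
python3 - <<'E'
from h import *
np.set_printoptions(linewidth=220)
t=cv2.imread('pics/t2f.png').astype(int);s=cv2.imread('pics/s2f.png').astype(int)
print('top cols 294..314 rows 256..275');print(t[256:276,294:315].mean(2).astype(int))
print((t[256:276,294:315,2]-t[256:276,294:315,0]))
print('side rows 216..232 cols 276..300');print(s[216:233,276:301].mean(2).astype(int))
st=ctrl.get_state()['tool_pos']; X=np.array([.15,-.989,0])
for d in(.021,.04,.06,.071):
  P=st+[0,0,-.002]+X*d;print(d,proj('top',P),proj('side',P))
v=(.6054,-.0785,.1519)
for d in(-.0085-.008,.0165):
  c,S=np.cos(.1519),np.sin(.1519)
  for x in(-.138,-.102):
    y=.07+d;print('ear top',x,d,proj('top',[v[0]+c*x-S*y,v[1]+S*x+c*y,.183]))
E
```

```text
top cols 294..314 rows 256..275
[[176 202 202 199 196 193 196 194 198 200 200 199 200 199 201 199 200 200 175 180 131]
 [106 106 105  98 169 193 196 193 194 198 199 197 199 199 199 201 199 200 203 197 136]
 [105 108 103  98 174 198 196 198 197 196 199 201 200 201 197 197 198 201 202 199 185]
 [108 108 108 101 101 174 200 194 193 196 199 200 199 200 201 198 202 199 203 173 175]
 [104 108 107 103 102  97 173 199 198 197 199 199 201 202 203 202 200 203 204 150 155]
 [ 97 109 109 103 106 101 173 200 218 215 203 206 180 164 192 203 204 199 204 147 151]
 [ 99 107 104 108 107 103 111 141 160 143 125 122 126 125 131 127 182 203 205 137 143]
 [ 91  97  93  92  83  82 115 137 138 141 146 151 160 161 162 150 186 202 203 175 174]
 [ 79  85  86  86  84  86  84 147 171 171 166 161 154 152 143 131 161 196 202 200 190]
 [ 79  91  92  93  94  96  84 135 147 143 137 132 125 125 114 104 102 177 205 200 194]
 [ 81  93  86  88  84  80  84 112 118 107 104  93  95 104 107 104  98 174 201 202 165]
 [ 74  85  83  84  86 101 110 126 135 133 113 109 108 110 103  99 176 201 202 204 148]
 [ 74 102 106 105 123 13
[... 3526 characters left out ...]
 167 186 186 192 189 188 186 187 146 148 147]
 [142 136 135 138 139 138 134 131 153 189 244 248 108  92  84  81  75 160 161 148 150 150 150 149 154]
 [138 141 138 142 138 133 131 183 239 246 108  87  89  96  99  64  57  55  43 156 152 156 150 150 154]]
0.021 [288.97910996 266.01536267] [283.76905344 221.69418796]
0.04 [297.49717963 264.68647066] [288.63442373 223.76448668]
0.06 [306.46786999 263.28543627] [293.84177284 225.98031555]
0.071 [311.40319744 262.51397265] [296.74417433 227.21534965]
ear top -0.138 -0.0165 [334.46824815 267.17677543]
ear top -0.102 -0.0165 [331.91658836 251.21855515]
ear top -0.138 0.0165 [319.82288929 269.49077076]
ear top -0.102 0.0165 [317.30749803 253.52842677]
```

```bash
python3 - <<'E'
from h import *
t=cv2.imread('pics/t2f.png');s=cv2.imread('pics/s2f.png')
a=cv2.resize(t[244:284,308:348],(400,400),interpolation=cv2.INTER_CUBIC);b=cv2.resize(s[218:262,290:330][:40],(400,400),interpolation=cv2.INTER_CUBIC)
v=(.6054,-.0785,.1519);c,S=np.cos(.1519),np.sin(.1519)
for x in(-.138,-.102):
  for d in(-.0165,-.0085,.0085,.0165):
    y=.07+d;P=[v[0]+c*x-S*y,v[1]+S*x+c*y,.183]
    for im,n,o in((a,'top',(308,244)),(b,'side',(290,218))):
      q=(proj(n,P)-o+.5)*10-.5;cv2.circle(im,tuple(int(k) for k in q),3,(0,0,255),-1)
cv2.imwrite('pics/z3.png',np.hstack([a,b]))
E
```

```text
(no output)
```

View pics/z3.png

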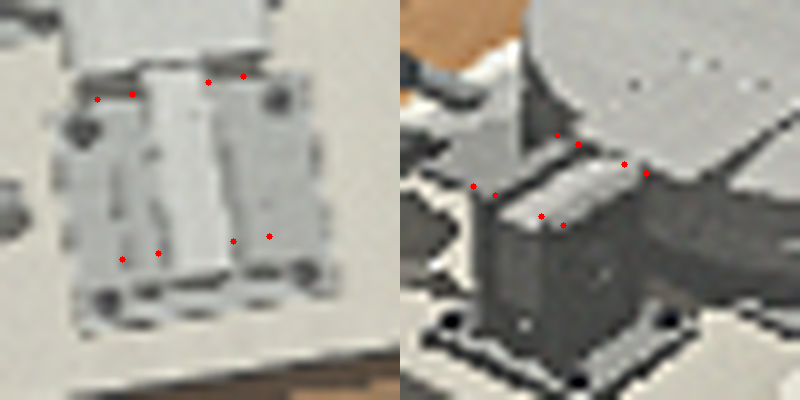

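The zoom shows the predicted ear dots sitting a few pixels farther back than the ears and base plate appear (base centre ≈(195,202)). I'll quantify it and look for the hole in the right ear's face.

```bash
python3 - <<'E'
from h import *
np.set_printoptions(linewidth=220,precision=4,suppress=True)
t=cv2.imread('pics/t2f.png').astype(int);s=cv2.imread('pics/s2f.png').astype(int)
v=(.6054,-.0785,.1519);c,S=np.cos(.1519),np.sin(.1519)
W=lambda x,y,z:np.array([v[0]+c*x-S*y,v[1]+S*x+c*y,z])
def U(P):d=P[:2]-v[:2];return c*d[0]+S*d[1],-S*d[0]+c*d[1],P[2]
zt=lambda x,y:((x+.5)/10-.5+308,(y+.5)/10-.5+244);zs=lambda x,y:((x-400+.5)/10-.5+290,(y+.5)/10-.5+218)
for n,a,b in(('base ctr',zt(193,200),zs(560,320)),('bolt FL',zt(107,300),zs(452,320)),('bolt FR',zt(305,272),zs(578,380)),('bolt RR',zt(277,98),zs(668,320))):
  P,e=tri(a,b);print(n,P,e,'unit',np.array(U(P)),'top@.137',np.array(U(plane('top',*a,.137))),'side@.137',np.array(U(plane('side',*b,.137))))
print('pred hole right ear outer side:',proj('side',W(-.12,.0535,.165)),'front/rear bottoms',proj('side',W(-.138,.0535,.13)),proj('side',W(-.102,.0535,.13)))
print('side rows 232..256 cols 296..316');print(s[232:257,296:317].mean(2).astype(int))
print('top rows 250..277 cols 316..338');print(t[250:278,316:339].mean(2).astype(int))
E
```

```text
base ctr [ 0.4714 -0.0303  0.1395] 0.0021842425768539005 unit [-0.1252  0.0679  0.1395] top@.137 [-0.1258  0.0687  0.137 ] side@.137 [-0.1215  0.0696  0.137 ]
bolt FL [ 0.4483 -0.0103  0.1399] 0.0017645337184539235 unit [-0.1449  0.0912  0.1399] top@.137 [-0.1455  0.0919  0.137 ] side@.137 [-0.1411  0.0935  0.137 ]
bolt FR [ 0.455  -0.0563  0.1392] 0.0030231736028688855 unit [-0.1453  0.0447  0.1392] top@.137 [-0.1462  0.0458  0.137 ] side@.137 [-0.1418  0.0457  0.137 ]
bolt RR [ 0.4949 -0.05    0.1387] 0.0024872145438355753 unit [-0.1049  0.0449  0.1387] top@.137 [-0.1056  0.0458  0.137 ] side@.137 [-0.1019  0.0457  0.137 ]
pred hole right ear outer side: [310.1421 242.952 ] front/rear bottoms [306.1393 256.0619] [314.2424 250.6603]
side rows 232..256 cols 296..316
[[152 156 150 150 154 162  59  60 118 170 140 100  73 103 171 186 184 186 186 184 182]
 [149 150 159 155 150 157 107 163 171 172 106  58  73  63 127  99 145 191 193 192 182]
 [153 148 151 152 155 157 153 161 107  47  41 126 166 230 198 200 188 170 110 186 196]
 [153 148 151 152 156 156 160 105  53 123 201 197 192 188 180 
[... 3845 characters left out ...]
9 167 144 134 125 140 145 108  85]
 [178 172 173 176 178 176 177 174 174 175 172 153 143 124  92 151 125  84  87  85 133 117  86]
 [173 179 165 168 178 143 127 113 133 108  85  85  82  83 149 176 177 177 179 183 182 141  98]
 [156 125  83  81 152 128  81  80 153 178 176 179 181 177 176 175 177 177 177 181 185 192 172]
 [166 123  84  82 153 180 182 180 178 175 178 178 176 181 181 181 154 112 121 151 193 204 204]
 [162 162 109 115 165 176 187 191 191 169 131 104 119 152 188 202 200 203 205 204 202 202 201]
 [187 194 187 151 120  93  83 140 188 201 205 207 206 200 202 200 199 201 203 200 202 203 202]
 [137 167 200 202 201 205 205 205 205 204 203 201 197 203 201 198 198 199 201 200 203 202 199]]
```

```bash
python3 -m inch '{"delta_pos":[[0,0.033,0.1],[0,0,0.122],[0.06,0,0],[0.06,0,0],[0,0,0],[0,0,0]],"delta_rot":[[0,0,0],[0,0,0],[0,0,0],[0,0,0],[0,0,0],[0,0,0]],"claw":[-1,-1,-1,-1,-1,-1]}'
python3 - <<'E'
from h import *
np.set_printoptions(precision=4,suppress=True)
t=ctrl.read_camera('top')[:,:,::-1];s=ctrl.read_camera('side')[:,:,::-1]
cv2.imwrite('pics/t4f.png',t);cv2.imwrite('pics/s4f.png',s)
st=ctrl.get_state();Rm=R.from_quat(st['ee_rot']).as_matrix();print(st['tool_pos'],Rm)
a=cv2.resize(t[244:284,300:340],(400,400),interpolation=cv2.INTER_CUBIC);b=cv2.resize(s[218:258,285:325],(400,400),interpolation=cv2.INTER_CUBIC)
for d in(.05,.067):
    P=st['tool_pos']+[0,0,-.002]+Rm[:,0]*d
    for im,n,o in((a,'top',(300,244)),(b,'side',(285,218))):
      q=(proj(n,P)-o+.5)*10-.5;cv2.circle(im,tuple(int(k) for k in q),2,(0,0,255),-1)
cv2.imwrite('pics/z4.png',np.hstack([a,b]))
E
```

```text
time: 8.93
tool_pos: [0.4586, 0.0594, 0.1661]
ee_rot: [0.759, -0.651, 0.0, -0.0]
force: [-0.3, -0.3, -0.3]
gripper_width: 0.0162
grip_force: 58.8
[0.4585 0.0596 0.1659] [[ 0.1537 -0.9881  0.0004]
 [-0.9881 -0.1537  0.    ]
 [ 0.     -0.0004 -1.    ]]
```

View pics/z4.png

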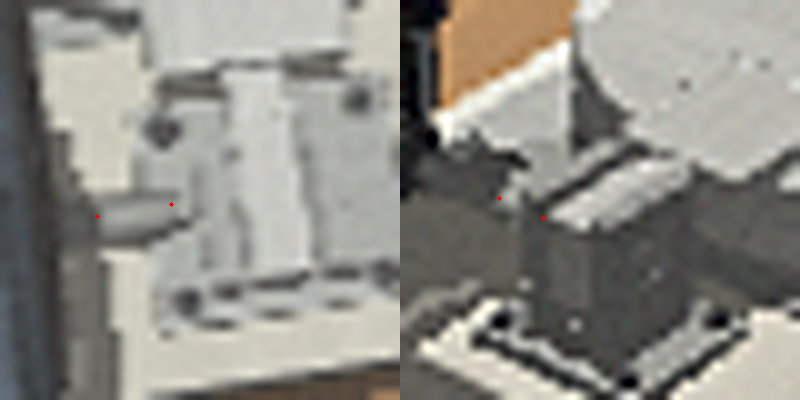

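The crop shows the pin's tip at (190,208) touching or just short of the left ear, with the shank possibly a pixel low. Checking its profile against the predicted line.

```bash
python3 - <<'E'
from h import *
np.set_printoptions(linewidth=220,precision=4,suppress=True)
t=cv2.imread('pics/t4f.png').astype(int);s=cv2.imread('pics/s4f.png').astype(int)
print('top rows 258..272 cols 306..322');print(t[258:273,306:323].mean(2).astype(int));print(t[258:273,306:323,2]-t[258:273,306:323,0])
print('side rows 230..246 cols 288..300');print(s[230:247,288:303].mean(2).astype(int))
P=np.array([.4585,.0596,.1639]);X=np.array([.1537,-.9881,0])
for d in(.04,.05,.06,.067):print(d,proj('top',P+X*d),proj('side',P+X*d))
v=(.6054,-.0785,.1519);c,S=np.cos(.1519),np.sin(.1519)
W=lambda x,y,z:np.array([v[0]+c*x-S*y,v[1]+S*x+c*y,z])
for x in(-.125,):
  for y in(.0855,.0955,.1055):print('fork line',proj('top',W(x,y,.165)),proj('side',W(x,y,.165)))
E
```

```text
top rows 258..272 cols 306..322
[[102 174 202 198 199 195 198 195 182 121  79 153 177 178 173 172 171]
 [105 180 203 198 199 198 200 172 172 178 175 178 174 172 176 176 144]
 [102 180 203 202 202 202 205 149 154 176 173 174 174 160 163 173 157]
 [106  99 176 202 200 198 205 145 153 173 174 172 173 143 157 172 172]
 [105 104 182 207 204 205 206 140 146 173 172 173 173 141 157 174 172]
 [ 98 106 104 152 148 140 132 112 116 121 126 126 165 149 159 171 173]
 [ 84  85  81 112 133 136 138 145 149 153 149 152 172 139 154 169 172]
 [ 81  89  85  84 144 168 171 167 160 157 151 137 161 124 147 171 171]
 [ 86  92  91  84 137 148 146 137 134 128 114  85  79 149 175 169 169]
 [ 78  86  86  79 112 117 108 101  89  80  82 152 177 174 156 165 172]
 [ 79  90  90  92 101 100 100  97  92 151 176 171 173 173 143 156 173]
 [ 98 105 106 108 184 209 205 204 177 181 178 170 172 176 146 156 171]
 [118 122 105 103  97 176 202 203 201 194 178 174 174 173 130 150 173]
 [ 99 109 105 105  99 173 202 199 203 193 173 169 174 174 175 176 177]
 [ 94 110 110 106 103 177 203 199 200 175 169 178 161 169 179 140 123]]
[[
[... 1544 characters left out ...]
  95  87  93  90  89  91  91  78  76  76  80  84  82]
 [ 89  90  89  86  93  87  88  89  94  78  73  73  86  85  92]
 [ 90  90  88  94  94  92  92  94  94  76  70  73  92  83  86]
 [ 89  91  87  88  90  91  94  94  95  74  74  77  89  93  83]
 [ 87  89  90  86  87  92  94  95  91  79  68  70  87  91  85]
 [ 91  85  83 136 137  92  89  87  91 155  84  67  86  86  90]]
0.04 [304.8834 265.8843] [291.8619 236.2413]
0.05 [309.249  265.1853] [294.4598 237.3848]
0.06 [313.6152 264.4858] [297.0797 238.5381]
0.067 [316.6719 263.9958] [298.927  239.3513]
fork line [319.4507 263.9207] [300.3759 239.8756]
fork line [315.0782 264.611 ] [297.7302 238.7056]
fork line [310.7061 265.3007] [295.1071 237.5455]
```

The shank centre is at row 265.0, against 265.2 predicted for the hole axis, so they line up. Inserting slowly.

```bash
python3 -m inch '{"delta_pos":[[0.02,0,0],[0.02,0,0],[0.02,0,0],[0.02,0,0],[0,0,0]],"delta_rot":[[0,0,0],[0,0,0],[0,0,0],[0,0,0],[0,0,0]],"claw":[-1,-1,-1,-1,-1]}'
```

```text
time: 9.65
tool_pos: [0.4593, 0.0529, 0.1659]
ee_rot: [0.761, -0.649, -0.005, -0.004]
force: [-6.0, 31.3, 4.0]
gripper_width: 0.0161
grip_force: 59.3
```

```bash
python3 -m inch '{"delta_pos":[[-0.027,0,0],[0,0,-0.013],[0,0,0],[0.02,0,0],[0.02,0,0],[0,0,0]],"delta_rot":[[0,0,0],[0,0,0],[0,0,0],[0,0,0],[0,0,0],[0,0,0]],"claw":[-1,-1,-1,-1,-1,-1]}'
```

```text
time: 10.4
tool_pos: [0.4592, 0.0523, 0.1675]
ee_rot: [0.761, -0.649, -0.006, -0.005]
force: [-6.3, 38.6, 1.0]
gripper_width: 0.0162
grip_force: 59.1
```

```bash
python3 -m inch '{"delta_pos":[[-0.035,0,0],[0,0.013,0],[0,0,0],[0,0,0]],"delta_rot":[[0,0,0],[0,0,0],[0,0,0],[0,0,0]],"claw":[-1,-1,-1,-1]}'
python3 -m inch '{"delta_pos":[[0,0,0],[0.02,0,0],[0.015,0,0],[0,0,0]],"delta_rot":[[0,0,0],[0,0,0],[0,0,0],[0,0,0]],"claw":[-1,-1,-1,-1]}'
python3 - <<'E'
from h import *
np.set_printoptions(linewidth=220,precision=4,suppress=True)
st=ctrl.get_state();print(st['tool_pos'],st['force'],st['ft_torque'],R.from_quat(st['ee_rot']).as_matrix())
t=ctrl.read_camera('top')[:,:,::-1].astype(int);s=ctrl.read_camera('side')[:,:,::-1].astype(int)
cv2.imwrite('pics/t5f.png',t);cv2.imwrite('pics/s5f.png',s)
print('top rows 258..270 cols 308..324');print(t[258:271,308:325].mean(2).astype(int))
print('side rows 230..246 cols 288..302');print(s[228:244,288:305].mean(2).astype(int))
E
```

```text
time: 10.9
tool_pos: [0.458, 0.0505, 0.1679]
ee_rot: [0.759, -0.651, 0.0, -0.0]
force: [-0.1, 3.1, 2.6]
gripper_width: 0.0163
grip_force: 59.4
time: 11.4
tool_pos: [0.4593, 0.0449, 0.1681]
ee_rot: [0.759, -0.651, 0.001, -0.0]
force: [1.4, 2.0, 6.2]
gripper_width: 0.0161
grip_force: 59.8
[0.4593 0.0449 0.1681] [1.4497 1.9726 6.2224] [ 0.0014 -0.3573  0.0993] [[ 0.1533 -0.9882  0.0016]
 [-0.9882 -0.1533 -0.0008]
 [ 0.0011 -0.0015 -1.    ]]
top rows 258..270 cols 308..324
[[ 98  84  81  73  63  62 157 125  80 154 176 175 173 168 171 171 191]
 [ 99  83  87  76  65  59 123 168 177 177 175 174 173 179 144 134 183]
 [ 96  79  84  76  69  62 125 168 174 173 172 159 165 176 157 168 196]
 [100  78  79  80  68  65  76 156 174 173 175 143 155 172 172 175 197]
 [102  82  82  82  72  63  59 148 174 172 174 137 158 174 173 157 186]
 [101  87  85  89  68  57  65  79 109 118 120 118 153 174 171 125 173]
 [100  84  83  86  74  60  63  80 129 146 148 153 167 170 169 138 181]
 [102  96  90  85  74  60  58  79 153 172 160 152 163 171 170 138 152]
 [100  92  83  85  77  62  61  77  82 120 131 123 160 174 
[... 885 characters left out ...]
 160 107  48]
 [ 23  39  82  75  72  76  68  64  65 115 170 165 168 108  49  48 122]
 [ 27  21  63  71  71  76  74  68  67  87 145 113  53  46 118 201 198]
 [ 28  12  79  93  84  72  67  77  74  64  65  59  91 164 198 195 192]
 [114 104 141  96  89  93  87  69  70  68  66  62 181 205 201 195 174]
 [ 91  92  89  94  91  90  87  88 188 115  77  69  77  99 169 206  82]
 [ 90  89  92  89  93  88  90  91  89  74  77  71  82  85  77  75  65]
 [ 91  93  92  92  94  88  86  93  92  72  73  72  90  85  86  86  71]
 [ 92  91  89  90  88  94  92  91  99  74  73  73  92  88  84  93  73]][ WARN:0@3.467] global loadsave.cpp:1063 imwrite_ Unsupported depth image for selected encoder is fallbacked to CV_8U.
```

```bash
python3 -m inch '{"delta_pos":[[0,0,-0.005],[0.02,0,0],[0.02,0,0],[0.02,0,0],[0,0,0]],"delta_rot":[[0,0,0],[0,0,0],[0,0,0],[0,0,0],[0,0,0]],"claw":[-1,-1,-1,-1,-1]}'
```

```text
time: 12.12
tool_pos: [0.4604, 0.0361, 0.1686]
ee_rot: [0.759, -0.651, 0.001, -0.0]
force: [2.3, 1.4, 5.9]
gripper_width: 0.0162
grip_force: 59.8
```

```bash
python3 -m inch '{"delta_pos":[[0,-0.003,-0.006],[0.02,0,0],[0.02,0,0],[0.02,0,0],[0.02,0,0],[0,0,0]],"delta_rot":[[0,0,0],[0,0,0],[0,0,0],[0,0,0],[0,0,0],[0,0,0]],"claw":[-1,-1,-1,-1,-1,-1]}'
```

```text
time: 12.88
tool_pos: [0.4623, 0.0242, 0.1693]
ee_rot: [0.759, -0.651, 0.0, 0.0]
force: [3.0, -0.6, 4.1]
gripper_width: 0.0162
grip_force: 59.5
```

```bash
python3 -m inch '{"delta_pos":[[0,-0.002,-0.004],[0.02,0,0],[0.02,0,0],[0.02,0,0],[0.02,0,0],[0.013,0,0],[0,0,0]],"delta_rot":[[0,0,0],[0,0,0],[0,0,0],[0,0,0],[0,0,0],[0,0,0],[0,0,0]],"claw":[-1,-1,-1,-1,-1,-1,-1]}'
python3 -m inch '{"delta_pos":[[0.015,0,0],[0.01,0,0],[0,0,0]],"delta_rot":[[0,0,0],[0,0,0],[0,0,0]],"claw":[-1,-1,-1]}'
```

```text
time: 13.75
tool_pos: [0.4645, 0.0107, 0.1698]
ee_rot: [0.759, -0.651, 0.0, 0.0]
force: [1.1, -0.7, 1.2]
gripper_width: 0.0162
grip_force: 59.2
time: 14.12
tool_pos: [0.4651, 0.0071, 0.1698]
ee_rot: [0.759, -0.651, -0.0, 0.0]
force: [0.6, -0.4, 0.1]
gripper_width: 0.0162
grip_force: 59.1
```

```bash
python3 -m inch '{"delta_pos":[[0.013,0,0],[0.013,0,0],[0,0,0]],"delta_rot":[[0,0,0],[0,0,0],[0,0,0]],"claw":[-1,-1,-1]}'
python3 -m inch '{"delta_pos":[[0.013,0,0],[0.007,0,0],[0,0,0]],"delta_rot":[[0,0,0],[0,0,0],[0,0,0]],"claw":[-1,-1,-1]}'
```

```text
time: 14.5
tool_pos: [0.4655, 0.0052, 0.1699]
ee_rot: [0.76, -0.65, -0.002, -0.002]
force: [-1.7, 11.8, 1.3]
gripper_width: 0.0164
grip_force: 59.4
time: 14.88
tool_pos: [0.4655, 0.005, 0.17]
ee_rot: [0.76, -0.649, -0.004, -0.004]
force: [-3.9, 28.4, 4.1]
gripper_width: 0.0158
grip_force: 59.6
```

```bash
python3 -m inch '{"delta_pos":[[-0.02,0,0],[0,0,0],[0,0,0],[0,0,0],[0,0,0]],"delta_rot":[[0,0,0],[0,0,0],[0,0,0],[0,0,0],[0,0,0]],"claw":[-1,-1,-0.3,-0.3,-0.3]}'
python3 -m inch '{"delta_pos":[[0,0,-0.1],[0,0,-0.2],[0,0,-0.3],[-0.3,0,-0.1],[-0.3,0,0],[0,0,0]],"delta_rot":[[0,0,0],[0,0,0],[0,0,0],[0,0,0],[0,0,0],[0,0,0]],"claw":[-0.3,-0.3,-0.3,-0.3,-1,-1]}'
python3 - <<'E'
from h import *
t=ctrl.read_camera('top')[:,:,::-1];s=ctrl.read_camera('side')[:,:,::-1]
cv2.imwrite('pics/t6f.png',t);cv2.imwrite('pics/s6f.png',s)
cv2.imwrite('pics/z6.png',np.hstack([cv2.resize(t[240:290,290:340],(400,400),interpolation=cv2.INTER_CUBIC),cv2.resize(s[212:262,280:330],(400,400),interpolation=cv2.INTER_CUBIC)]))
E
```

```text
time: 15.5
tool_pos: [0.4658, 0.0032, 0.1698]
ee_rot: [0.759, -0.651, 0.0, 0.0]
force: [0.5, -0.1, 0.9]
gripper_width: 0.0301
grip_force: 0.0
time: 16.25
tool_pos: [0.4517, 0.0943, 0.2751]
ee_rot: [0.761, -0.649, 0.0, -0.0]
force: [-0.3, -0.8, 0.0]
gripper_width: 0.0
grip_force: 0.0
```

View pics/z6.png

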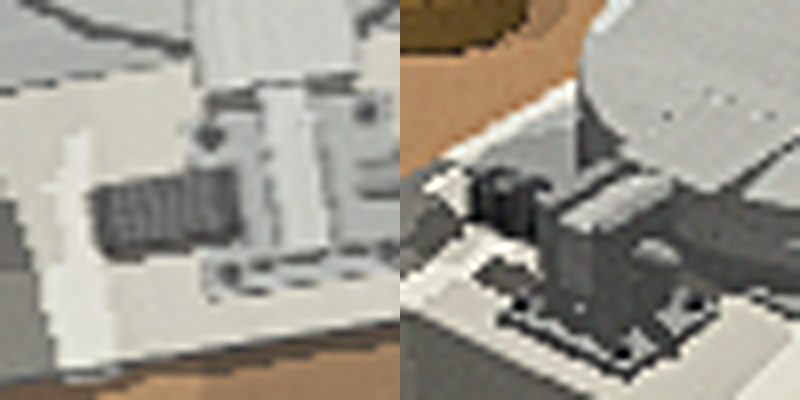

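The grip (95–240, 215 in the crop) sits flush on the left ear and the tip comes out past the right ear, so the pin is home. Moving on to the keys.

```bash
python3 -m inch '{"delta_pos":[[0.378,-0.127,0],[0.378,-0.127,0],[0.378,-0.127,0],[0.378,-0.127,0],[0.378,-0.127,0],[0.378,-0.127,0],[0,0,0.3],[0,0,0.2],[0,0,0]],"delta_rot":[[0,0,0],[0,0,0],[0,0,0],[0,0,0],[0,0,0],[0,0,0],[0,0,0],[0,0,0],[0,0,0]],"claw":[-1,-1,-1,-1,-1,-1,-1,-1,-1]}'
python3 - <<'E'
from h import *
st=ctrl.get_state();M=R.from_quat(st['ee_rot']).as_matrix();p=st['tool_pos'];print(p)
for n,q in dict(four=(.6184,-.2246),one=(.6579,-.1683),start=(.5491,-.1853)).items():print(n,(M.T@(np.array([*q,.148])-p))/.15)
E
```

```text
time: 17.48
tool_pos: [0.6153, -0.2274, 0.1972]
ee_rot: [0.759, -0.651, -0.002, 0.001]
force: [-0.5, 0.2, 0.7]
gripper_width: -0.0002
grip_force: 0.0
[ 0.61525868 -0.22735305  0.1971829 ]
four [-0.01421398 -0.02508378  0.32780087]
one [-0.34522306 -0.34234065  0.32700938]
start [-0.34330813  0.39178226  0.33058371]
```

```bash
python3 -m inch '{"delta_pos":[[-0.014,-0.025,0.2],[0,0,0.11],[0,0,0.03],[0,0,0.028],[0,0,0],[0,0,0]],"delta_rot":[[0,0,0],[0,0,0],[0,0,0],[0,0,0],[0,0,0],[0,0,0]],"claw":[-1,-1,-1,-1,-1,-1]}'
```

```text
time: 18.23
tool_pos: [0.621, -0.224, 0.1458]
ee_rot: [0.759, -0.651, 0.001, -0.0]
force: [-0.2, -2.3, 2.3]
gripper_width: -0.0003
grip_force: 1.4
```

```bash
python3 -m inch '{"delta_pos":[[0,0,0.015],[0,0,0.01],[0,0,0]],"delta_rot":[[0,0,0],[0,0,0],[0,0,0]],"claw":[-1,-1,-1]}'
```

```text
time: 18.6
tool_pos: [0.6211, -0.224, 0.1429]
ee_rot: [0.759, -0.651, 0.001, -0.0]
force: [-2.9, -1.1, 14.7]
gripper_width: -0.0002
grip_force: 7.6
```

```bash
python3 -m inch '{"delta_pos":[[0,0,-0.1],[0,0,-0.1],[-0.165,-0.15,0],[-0.165,-0.149,0],[0,0,0],[0,0,0.1],[0,0,0.05],[0,0,0.02],[0,0,0.015],[0,0,0.01],[0,0,0],[0,0,0]],"delta_rot":[[0,0,0],[0,0,0],[0,0,0],[0,0,0],[0,0,0],[0,0,0],[0,0,0],[0,0,0],[0,0,0],[0,0,0],[0,0,0],[0,0,0]],"claw":[-1,-1,-1,-1,-1,-1,-1,-1,-1,-1,-1,-1]}'
```

```text
time: 20.1
tool_pos: [0.6568, -0.1683, 0.143]
ee_rot: [0.759, -0.651, 0.0, 0.0]
force: [-6.6, -0.6, 9.7]
gripper_width: 0.0002
grip_force: 5.2
```

```bash
python3 -m inch '{"delta_pos":[[0,0,-0.1],[0,0,-0.1],[0.002,0.364,0],[0.001,0.363,0],[0,0,0],[0,0,0.1],[0,0,0.05],[0,0,0.02],[0,0,0.015],[0,0,0.012],[0,0,0],[0,0,0]],"delta_rot":[[0,0,0],[0,0,0],[0,0,0],[0,0,0],[0,0,0],[0,0,0],[0,0,0],[0,0,0],[0,0,0],[0,0,0],[0,0,0],[0,0,0]],"claw":[-1,-1,-1,-1,-1,-1,-1,-1,-1,-1,-1,-1]}'
python3 -m inch '{"delta_pos":[[0,0,-0.1],[0,0,-0.3],[0,0,-0.3],[0,0,-0.1],[0,0,0],[0,0,0]],"delta_rot":[[0,0,0],[0,0,0],[0,0,0],[0,0,0],[0,0,0],[0,0,0]],"claw":[-1,-1,-1,-1,-1,-1]}'
```

```text
time: 21.6
tool_pos: [0.5504, -0.1848, 0.143]
ee_rot: [0.76, -0.65, 0.001, -0.001]
force: [0.6, 2.3, 7.4]
gripper_width: -0.0001
grip_force: 3.8
time: 22.35
tool_pos: [0.549, -0.1848, 0.2607]
ee_rot: [0.76, -0.65, -0.001, 0.001]
force: [-0.2, -0.5, -0.3]
gripper_width: -0.0003
grip_force: 0.0
```

```bash
python3 -c "
from rig import ctrl
print(ctrl.close_job())"
```

```text
the job is handed in; nothing more can be done
None
```

The job is handed in, with no verdict returned: lid closed, lock pin pushed home and released (checked in both camera views), then the four-pip, one-pip and start keys each pressed right down and let up in that order, with the arm clear at 22 s.

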